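# Fit the washers and snap ring that keep a trolley wheel on its axle

### The job

Refit the keeper of the plant trolley's wheel: slip the white nylon washer over the upright axle so that it lies flat on the hub, lay the brass washer flat on top of it, and let go of both. Then take the snap-ring pliers by their red handles, squeeze them right up to their stop so that the ring on their tips is spread, lift it clear of the bench and pass it down over the end of the axle until it is level with the groove just above the brass washer. Finish while holding it there, level and still fully spread, without releasing the pliers, and leave the clay pots, the mister, the sieve and the widger where they are.

Things in the scene. Friction and masses are not known exactly. Their poses are not given: they have to be found in the camera images.
- nylon_washer_mid (a point): Centre (half-way up) of the loose white nylon washer lying flat on the bench: outside diameter 48 mm, hole 32 mm, 5 mm thick, about 12 g; z is its axis. It goes on the axle first, flat on the hub.
- brass_washer_mid (a point): Centre (half-way up) of the loose brass washer lying flat on the bench: outside diameter 48 mm, hole 32 mm, 5 mm thick, about 42 g; z is its axis. It goes on the axle second, flat on the nylon washer.
- hub_face (a point): Point on the axle's axis at the flat top of the grey wheel hub (44 mm across), 60 mm above the bench. The 180 mm yellow wheel with black tyre lies on its side, tyre top 50 mm above the bench, and can spin on its upright axle; axle and its mounting plate are fixed. The nylon washer's centre comes 2.5 mm, the brass washer's 7.5 mm above this point. z up.
- groove (a point): Point on the axle's axis at mid-height of the groove, 13 mm above the hub face. The groove runs from 9.5 to 16.5 mm above the hub face, so it begins at the top of the two fitted washers; a ring lying on them is 1 mm lower than this point and counts as level with the groove. Groove 23.6 mm in diameter, axle 28 mm. z up.
- axle_end (a point): Centre of the axle's upper end, 40 mm above the hub face; the last 6 mm taper from 28 to 18 mm in diameter. z up.
- pliers_grip (a point): Where to hold the pliers: mid-point between the two red handles, half-way up them, 31 mm above the bench. Handles lie on a wooden offcut (24 mm thick, 120 mm wide), are 14 mm high and 10 mm thick; over their outsides here 66 mm at rest (splayed backwards), 40 mm and parallel at the stop. x points along the pliers to their tips, z up.
- pliers_squeeze (a joint): How far the pliers are squeezed: 0 at rest (handles apart), 0.46 rad with the handles at the stop. A spring opens them again when let go.
- ring_mid (a point): Point of the steel snap ring, half-way up, to bring onto the axle's axis: middle of its opening when spread. x points from its open side to its closed far side, the way the pliers point; z up. Squeezed, it is about 124 mm ahead of pliers_grip and 29 mm lower, but the pliers slip up to 6 mm forward in the fingers meanwhile. Spread, it has 2.5 mm of play round the axle; at rest it will not go over.
- ring_left (a joint): How far the left arm of the snap ring is spread: 0 at rest, about 0.33 rad with the pliers at the stop.
- ring_right (a joint): The same for the right arm of the snap ring.
- ring: The ring: origin at its centre on the lower face, axes as ring_mid, which is 4.5 mm back along x and 2 mm up. Flat, 4 mm thick, 26 mm inside, 36 mm outside; two eyes with 8 mm holes at its open side. It starts on the bench with the pliers' two down-bent pins in its eyes; squeezing spreads it, it then grips the pins by its own spring (rising 1 mm) and is carried by them.
- pliers: The pliers, 170 g: origin at their pivot on the underside, 60 mm ahead of pliers_grip; handles reach 80 mm behind pliers_grip. Squeezing to the stop takes about 12 N; grip with about 30 N to hold them firmly there. The axes belong to the left lever and turn about 0.23 rad as the pliers are squeezed.
- pots: Two stacked clay pots, 98 mm wide and 110 mm high, to be left alone; origin under the centre.
- mister: Yellow plastic plant mister, 84 mm wide and 165 mm high, to be left alone; origin under the centre.
- sieve: Lime-green plastic sieve, 188 mm wide and 60 mm high, to be left alone; origin under the centre.
- widger: Stainless widger, a flat dibbing tool 195 mm long, 20 mm wide and 6 mm high, lying along its x, to be left alone; origin under the middle.
- nylon_washer: The white nylon washer; origin at the centre of its underside.
- brass_washer: The brass washer; origin at the centre of its underside.
Not all that is in view belongs to the job. Of the things that look like the part that bears hub_face, take the one that is farthest to the robot's right at the start. Several things have the shape of the nylon_washer; the one meant has the colours described above.

How it is judged:
By the outcome, as a careful person would: the job done as asked, in the order asked, and still so for the second after the job is handed in, while the arm keeps its last pose, push and grip.
It also fails if it takes over 67 s, if anything falls off the work surface, if the arm or the gripper's body presses on something with over 40 N, if the wrist force passes 120 N, or if a joint passes its speed limit or range.

### The arm

A 6-joint arm with a two-finger parallel gripper is mounted at the origin on the work surface. World frame = base frame: x ahead of the robot, y to its left, z up, the work surface at z = 0. Lengths are in mm, angles in rad, forces in N, time in s.
With the tool pointing down it reaches from about 275 to 1000 mm from the base axis. Payload 8.4 kg.
Tool frame: the origin (TCP) lies midway between the tips of the shut fingers; the grasp point (between the pads) lies 19 mm behind it (r.grip_point_offset is the distance from the TCP to the grasp point, in mm); z points along the fingers, y is the line along which they close (so a half turn about z gives the same grasp; the last joint's range is limited). The gripper opens to 85 mm and grips with 20 to 120 N. Pads are 22 mm wide; open, the fingers measure 114 mm over their backs; the gripper's body (76 mm by 85 mm) begins 54 mm behind the grasp point. The pads swing forward as they close: fully open they stand 13 mm farther back than shut.
Start: joints at [1.304, 0.353, 1.633, -0, 1.155, -0.002], TCP at [163.571, 603.218, 231.281] pointing down, gripper open.
Joint ranges: [-2.63, 2.63], [-0.92, 2.1], [0.06, 2.66], [-1.3, 4.44], [0, 2.69], [-3.02, 3.02]. Speed limits (rad/s): [2.22, 2.22, 2.79, 3.14, 3.14, 3.14].

### API

Orientations are given as [roll, pitch, yaw] about the fixed x, y, z axes, in that order (R = Rz(yaw) Ry(pitch) Rx(roll)).
In Python, from rig import r gives the robot as it stands. The module is installed in compiled form; this text tells all that it offers.
- The arm moves only by the shell command python3 -m creep 'ROWS' [FORCE]. ROWS is text: rows parted by semicolons, each of 7 numbers parted by spaces: the turn, a rotation vector about the tool's x, y, z in degrees, then the shift along the tool's x, y, z in m, then the closure in counts, from 0 (fully open) to 255 (shut). A call has 1 to 8 rows; each row is the pose to reach, as a shift and turn from the pose commanded when the call began, along the tool's axes at that moment; what a row does not reach only later rows make up. A row lasts 1/8 s, in which the tool goes at most 62.5 mm and 10.7 degrees, less where a joint would pass 70% of its speed; a pose out of reach is approached as far as the arm can. A call with a gripper value outside its range is refused whole. The fingers move at their own pace and stop on an object; FORCE is the grip in N (left out, the last holds). Time passes only in rows, so rows that repeat a pose let the fingers close. It gives the time, the measured TCP pose, the force, the opening and the grip force at its end, in the units of the state.
- r.sense(): the state, without advancing time (a new reading comes with each control period).
- r.grab_frame(name): name is "scene" or "top"; returns a dict with "img" (384x512x3 uint8, red, green, blue), "range_z" (384x512 float32, mm along the optical axis (not along the pixel's ray), 0 where there is no reading), "K" (3x3 intrinsics, pixels), "world_from_camera" (4x4, takes a point from camera to world coordinates). Camera axes: x right, y up, looking along -z (the intrinsics and any distortion apply to the point x, -y, -z); pixel columns grow to the right and rows downward; lengths in mm; the calibration is good to about 2 mm. A picture is of the moment at which its call begins.
- r.sign_off(): hands the job in; it is judged then, once.
The state is a dict: "clock": time; "qpos": joint angles; "qvel": joint speeds; "joint_efforts": joint torques, N m; "eef_pos": TCP position; "tcp_rot": TCP orientation; "contact_force": force on the tool from outside, world axes, zero at the start; "wrist_torque": the same for the moment, N m; "opening": opening from 0.0 (shut) to 1.0 (fully open); "grasp_force": force on a finger pad.
Only numpy, scipy, OpenCV 4.12 (cv2) and the standard library are available. Lean on these libraries where they do the work, as an engineer would, in place of code of your own. Each camera call takes 0.05 s, during which the arm holds its last target. There are 200 camera calls.

## Working session

There is one attempt and no reset: what is moved stays moved. The work goes in short steps, Python scripts to look and compute and a shell command to move; the robot and the scene stay as the last step left them, time stands still between calls to the robot, and variables do not carry over. Pictures are saved under pics/ and viewed, at most 10 in all, crops included, and the job is handed in when it is done.

```bash
mkdir -p pics
cat > h.py <<'E'
import numpy as np, cv2
from rig import r
def shot(n):
    f=r.grab_frame(n); np.savez(f'{n}.npz',**f); return f
def cloud(f):
    K,T,z=f['K'],f['world_from_camera'],f['range_z']
    v,u=np.mgrid[:384,:512]
    p=np.stack([(u-K[0,2])/K[0,0]*z,-(v-K[1,2])/K[1,1]*z,-z],-1)
    w=p@T[:3,:3].T+T[:3,3]; w[z==0]=np.nan; return w
E
python3 - <<'E'
from h import *
for n in ('scene','top'):
    f=shot(n); cv2.imwrite(f'pics/{n}0.png',cv2.resize(f['img'][...,::-1],(800,600)))
    print(n,f.keys(),f['K'].round(1).tolist(),f['world_from_camera'].round(2).tolist())
print(r.sense())
E
```

```text
scene dict_keys(['img', 'range_z', 'K', 'world_from_camera']) [[347.2, 0.0, 254.5], [0.0, 347.2, 194.3], [0.0, 0.0, 1.0]] [[-0.44, -0.73, 0.52, 1054.29], [0.9, -0.35, 0.26, 261.26], [-0.0, 0.58, 0.81, 932.06], [0.0, 0.0, 0.0, 1.0]]
top dict_keys(['img', 'range_z', 'K', 'world_from_camera']) [[376.2, 0.0, 257.2], [0.0, 376.2, 194.7], [0.0, 0.0, 1.0]] [[0.02, 0.99, -0.11, 404.35], [-1.0, 0.03, 0.0, 13.5], [0.01, 0.11, 0.99, 1094.36], [0.0, 0.0, 0.0, 1.0]]
{'clock': 0.1, 'qpos': array([ 1.30359213e+00,  3.53599898e-01,  1.63408950e+00, -6.58235139e-06,
        1.15517767e+00, -2.41453807e-03]), 'qvel': array([ 0.00089575, -0.00090337, -0.00350535,  0.00038038,  0.00127867,
       -0.00010631]), 'joint_efforts': array([ 1.18269811e-03, -6.06359911e+01, -3.42816961e+01,  1.32723549e-04,
        3.95367388e-03,  1.41432125e-05]), 'eef_pos': array([163.46130001, 602.79102214, 230.61090138]), 'tcp_rot': array([-3.14031823e+00,  2.94144188e-06,  2.87680566e+00]), 'contact_force': array([ 0.00598351, -0.33129121, -0.18855677]), 'wrist_torque': array([ 0.00983823, -0.02414567,  0.03791095]), 'grasp_force': 0.0, 'opening': 1.0046313749400397}
```

View pics/scene0.png

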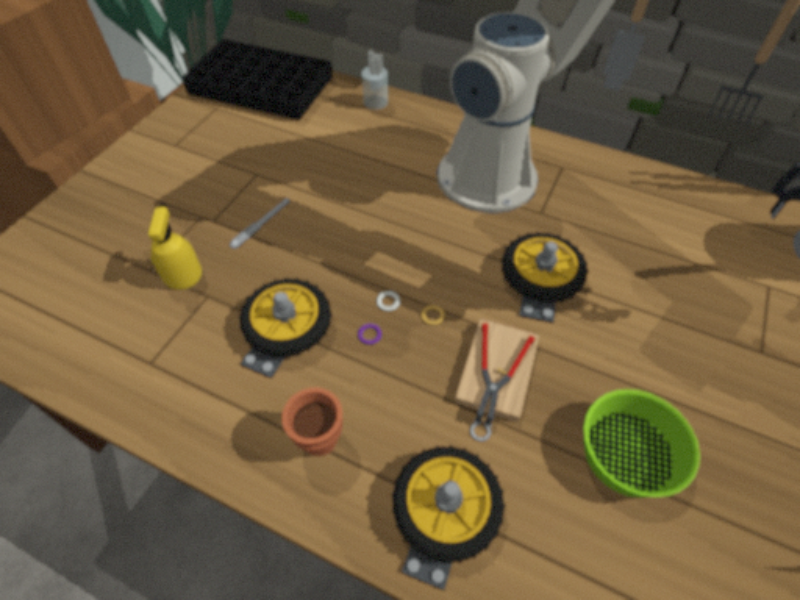

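View pics/top0.png

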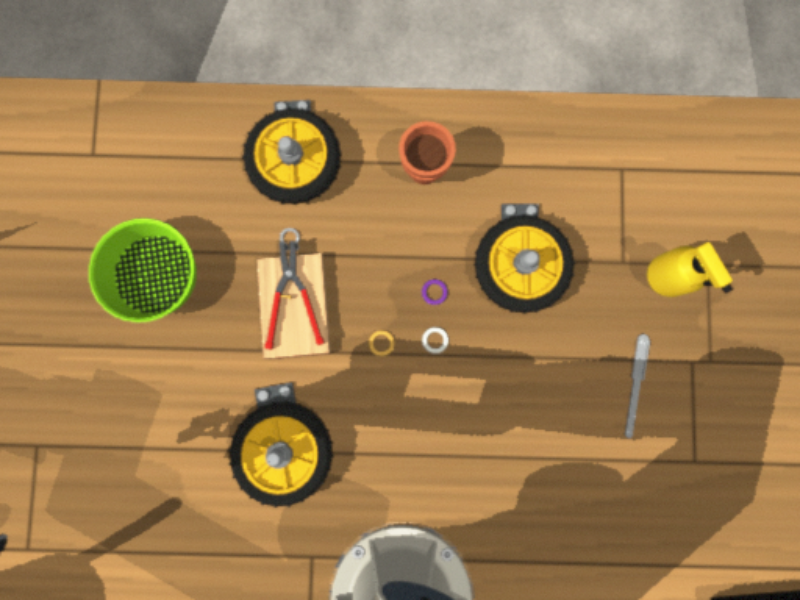

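Top view (800×600 pixels): there are three wheels, at (292,155), (280,455) and (526,262). Left in the picture is +y, so the wheel at (526,262) is farthest to the robot's right. There are three rings: white (435,340), purple (435,292) and brass (381,343). The white one is the nylon washer. The pliers point up (+x), with the ring at (289,237). Next I'll measure these and confirm in a crop.

```bash
cat > m.py <<'E'
from h import *
f=dict(np.load('top.npz')); w=cloud(f); im=f['img']; hsv=cv2.cvtColor(im,cv2.COLOR_RGB2HSV).astype(int)
s=.64
def box(u0,u1,v0,v1):
    m=np.zeros((384,512),bool); m[int(v0*s):int(v1*s),int(u0*s):int(u1*s)]=1; return m
H,S,V=hsv[...,0],hsv[...,1],hsv[...,2]
def rep(n,m): 
    p=w[m&np.isfinite(w[...,2])]; print(n,len(p),'mean',p.mean(0).round(1),'mid',((p.min(0)+p.max(0))/2).round(1),'ext',np.ptp(p,0).round(1),'zmed',np.median(p[:,2]).round(1))
rep('white',box(415,455,320,360)&(S<60)&(V>130))
rep('brass',box(362,400,325,362)&(S>140)&(V>140))
b=box(362,400,325,362); print('brassS',np.percentile(S[b],[10,50,90,98]),np.percentile(V[b],[10,50,90,98]))
for n,bb in (('R',(470,580,215,320)),('far',(240,345,105,205)),('near',(225,335,400,510))):
    m=box(*bb); Z=w[...,2]
    rep(n+' tyre',m&(Z>35)&(Z<56)&(V<70)); rep(n+' top',m&(Z>93)&(Z<107)); rep(n+' hub',m&(Z>56)&(Z<66))
rep('handleR',box(295,330,290,350)&(S>150)&((H<8)|(H>172))); rep('handleL',box(260,287,290,355)&(S>150)&((H<8)|(H>172)))
rep('ring',box(275,303,226,243)&(S<60))
print('bench z',np.nanmedian(w[box(600,680,300,330)][:,2]))
E
python3 m.py
python3 - <<'E'
from h import *
im=np.load('top.npz')['img'][...,::-1]
a=cv2.resize(im[130:240,220:375],(0,0),fx=5,fy=5,interpolation=cv2.INTER_CUBIC); cv2.imwrite('pics/c1.png',a); print(a.shape)
a=cv2.resize(im[140:235,155:225],(0,0),fx=6,fy=6,interpolation=cv2.INTER_CUBIC); cv2.imwrite('pics/c2.png',a); print(a.shape)
E
```

```text
white 145 mean [456.9 -51.5   3.2] mid [457.2 -51.4   2.3] ext [46.6 46.9 13.8] zmed 3.4
brass 180 mean [455.3  48.1   2.6] mid [453.5  50.6   2.3] ext [55.4 70.3 15.1] zmed 2.9
brassS [134. 140. 160. 165.] [109.  151.  189.6 241. ]
R tyre 1193 mean [ 593.4 -205.1   47.2] mid [ 599.2 -209.6   45.9] ext [178.8 180.1  18.9] zmed 47.8
R top 75 mean [ 598.5 -209.6   98.1] mid [ 598.6 -211.2   97.9] ext [24.9 25.1  9.9] zmed 98.1
R hub 91 mean [ 594.1 -206.    59.8] mid [ 599.5 -210.4   61. ] ext [43.6 44.3  9.8] zmed 59.5
far tyre 1144 mean [779.9 214.6  46.9] mid [790.9 221.8  44.6] ext [178.2 177.3  18.7] zmed 47.7
far top 69 mean [790.9 222.   97.6] mid [791.6 222.   97.9] ext [25.7 27.5  9.6] zmed 97.5
far hub 91 mean [785.5 218.8  60.1] mid [790.8 221.9  60.9] ext [40.6 42.6  9.8] zmed 59.9
near tyre 1365 mean [255.5 211.1  47.2] mid [249.9 218.   44.6] ext [177.3 180.1  18.5] zmed 47.6
near top 85 mean [249.5 216.5  98. ] mid [248.9 217.5  97.6] ext [25.7 26.2  9.2] zmed 98.2
near hub 99 mean [251.7 212.7  59.6] mid [221.  217.2  60.7] ext [97.8 42.9  9.2] zmed 59.6
handleR 137 mean [489.5 173.4  36.6] mid [491.2 173.7  32.4] ext [98.1 42.3 19.6] zmed 37.2
handleL 142 mean [481.  242.9  36.8] mid [482.4 243.4  32.3] ext [101.9  22.2  20.8] zmed 37.0
ring 50 mean [649.1 227.2   3. ] mid [644.8 227.1  15.6] ext [32.4 37.  39.8] zmed 2.4
bench z -0.5177906336580236
(550, 775, 3)
(570, 420, 3)
```

View pics/c1.png

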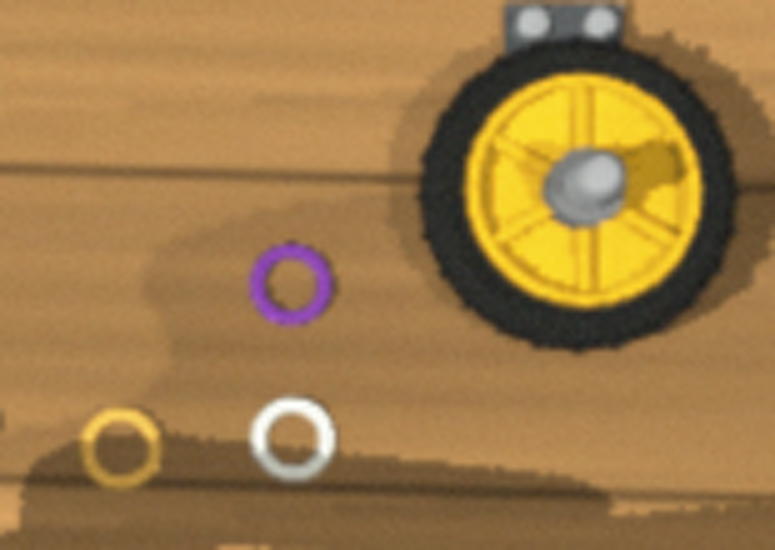

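View pics/c2.png

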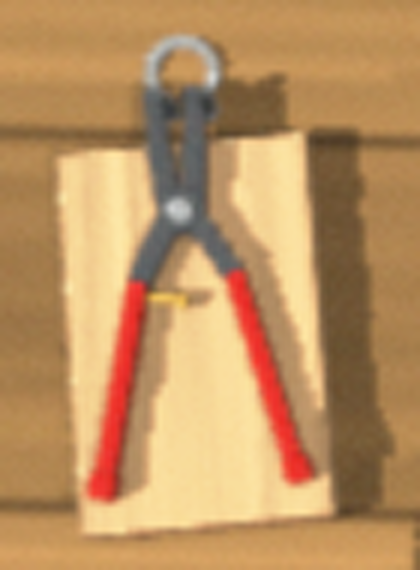

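The crop confirms the parts: white nylon washer at crop (293,440), brass at (121,447), purple decoy at (292,284), and the right-hand wheel's axle at (598,175). All measured heights and diameters match the description. In the second crop the pliers point up, slightly tilted, with the ring at (182,68). Next I'll move above the white washer.

```bash
python3 -m creep '0 0 -10 -0.4545 -0.5546 0.09 0;0 0 -15.17 -0.4545 -0.5546 0.09 0;0 0 -15.17 -0.4545 -0.5546 0.09 0;0 0 -15.17 -0.4545 -0.5546 0.09 0;0 0 -15.17 -0.4545 -0.5546 0.09 0;0 0 -15.17 -0.4545 -0.5546 0.09 0;0 0 -15.17 -0.4545 -0.5546 0.09 0;0 0 -15.17 -0.4545 -0.5546 0.09 0' 25
python3 - <<'E'
from h import *
# better circle centres: subpixel brass / white by colour-difference circle fit, pliers geometry
f=dict(np.load('top.npz')); w=cloud(f); K,T=f['K'],f['world_from_camera']
def at(u,v,z):
    d=T[:3,:3]@np.array([(u-K[0,2])/K[0,0],-(v-K[1,2])/K[1,1],-1]); return T[:3,3]+d*(z-T[2,3])/d[2]
for n,u,v,z in (('white',220+293/5,130+440/5,5),('brass',220+121/5,130+447/5,5),('purple',220+292/5,130+284/5,5),('axle',220+602/5,130+172/5,100),
 ('ring',155+182/6,140+70/6,4),('pivot',155+180/6,140+209/6,40),('hL end',155+101/6,140+492/6,38),('hR end',155+299/6,140+471/6,38),('hL top',155+135/6,140+285/6,38),('hR top',155+237/6,140+276/6,38)):
    print(n,at(u-.5,v-.5,z).round(1))
E
```

```text
clock: 1.1
eef_pos: [367.1, 148.8, 168.9]
tcp_rot: [3.141, 0.001, -3.141]
contact_force: [1.0, 0.4, 0.9]
opening: 1.002
grasp_force: 0.0
white [455.7 -51.5   5. ]
brass [449.2  47.9   5. ]
purple [546.7 -49.2   5. ]
axle [ 599.2 -209.   100. ]
ring [644.2 227.1   4. ]
pivot [569.5 218.   40. ]
hL end [435.4 249.1  38. ]
hR end [447.5 157.2  38. ]
hL top [533.1 237.9  38. ]
hR top [538.6 190.1  38. ]
```

```bash
python3 -m creep '0 0 0 -0.0894 -0.200 0.109 0;0 0 0 -0.0894 -0.200 0.109 0;0 0 0 -0.0894 -0.200 0.109 0;0 0 0 -0.0894 -0.200 0.109 0;0 0 0 -0.0894 -0.200 0.109 0;0 0 0 -0.0894 -0.200 0.109 0'
```

```text
clock: 1.85
eef_pos: [455.3, -49.2, 59.8]
tcp_rot: [3.141, -0.001, 3.141]
contact_force: [0.2, 1.0, -0.1]
opening: 1.0
grasp_force: 0.0
```

```bash
python3 -m creep '0 0 0 -0.001 -0.0023 0.03 0;0 0 0 -0.001 -0.0023 0.05 0;0 0 0 -0.001 -0.0023 0.0605 0;0 0 0 -0.001 -0.0023 0.0605 0;0 0 0 -0.001 -0.0023 0.0605 80;0 0 0 -0.001 -0.0023 0.0605 130;0 0 0 -0.001 -0.0023 0.0605 130;0 0 0 -0.001 -0.0023 0.0605 130' 25
```

```text
clock: 2.85
eef_pos: [457.6, -51.8, 0.5]
tcp_rot: [-3.142, 0.001, 3.141]
contact_force: [-1.5, 1.3, 11.4]
opening: 0.536
grasp_force: 23.7
```

```bash
python3 -m creep '0 0 0 0 0 -0.04 140;0 0 0 0 0 -0.10 140;0 0 0 0 0 -0.15 140;0 0 0 0 0 -0.15 140;0 0 0 0 0 -0.15 140'
python3 - <<'E'
from h import *
f=shot('scene'); w=cloud(f); im=f['img']; hsv=cv2.cvtColor(im,cv2.COLOR_RGB2HSV).astype(int)
s=r.sense(); print(s['eef_pos'],s['contact_force'],s['opening'])
K,T=f['K'],f['world_from_camera']
p=T[:3,:3].T@(s['eef_pos']-T[:3,3]); u=K[0,0]*p[0]/-p[2]+K[0,2]; v=K[1,1]*-p[1]/-p[2]+K[1,2]; print(u,v)
u,v=int(u),int(v); c=im[v-50:v+40,u-60:u+60,::-1]; cv2.imwrite('pics/g1.png',cv2.resize(c,(0,0),fx=6,fy=6,interpolation=cv2.INTER_CUBIC))
E
```

```text
clock: 3.48
eef_pos: [456.7, -51.7, 149.5]
tcp_rot: [-3.142, 0.0, 3.141]
contact_force: [-0.6, -0.5, -1.0]
opening: 0.531
grasp_force: 25.6
[456.19908446 -51.69256181 148.77216853] [-0.45975636 -0.07091204 -0.35223689] 0.5279336574815938
248.2141787380656 162.44921348975186
```

View pics/g1.png

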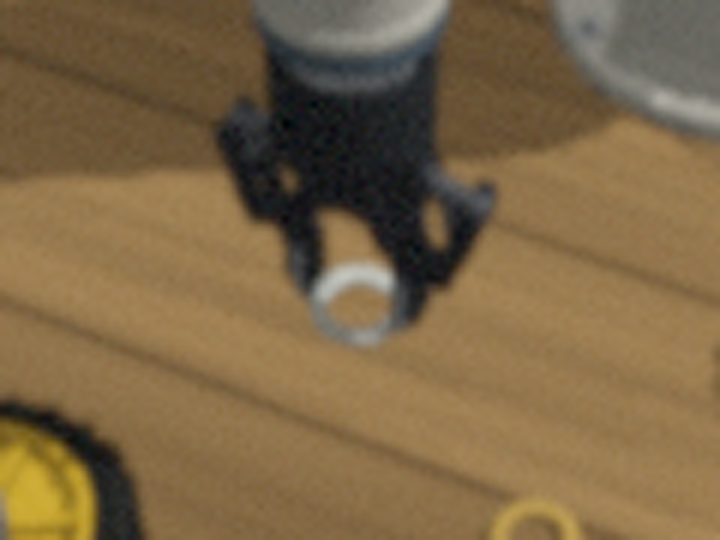

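The picture shows the washer held level at the fingertips, centred at crop (362,305), about under the TCP at (360,300). Next I'll carry it over the axle.

```bash
python3 -m creep '0 0 0 -0.05 -0.05 0 140;0 0 0 -0.10 -0.10 0 140;0 0 0 -0.13 -0.145 0 140;0 0 0 -0.143 -0.1583 0 140;0 0 0 -0.143 -0.1583 0.015 140;0 0 0 -0.143 -0.1583 0.022 140;0 0 0 -0.143 -0.1583 0.022 140;0 0 0 -0.143 -0.1583 0.022 140'
python3 - <<'E'
from h import *
f=shot('top'); w=cloud(f); s=r.sense(); print(s['eef_pos'])
f2=shot('scene'); w=cloud(f2); im=f2['img']; 
K,T=f2['K'],f2['world_from_camera']
p=T[:3,:3].T@(s['eef_pos']-T[:3,3]); u=int(K[0,0]*p[0]/-p[2]+K[0,2]); v=int(K[1,1]*-p[1]/-p[2]+K[1,2]); print(u,v)
hsv=cv2.cvtColor(im,cv2.COLOR_RGB2HSV).astype(int)
m=np.zeros((384,512),bool); m[v-30:v+30,u-30:u+30]=1
m&=(hsv[...,1]<40)&(hsv[...,2]>120)&(w[...,2]>105)&(w[...,2]<150)
q=w[m]; print(len(q),q.mean(0),q.min(0),q.max(0),np.median(q[:,2]))
c=im[v-45:v+55,u-60:u+60,::-1]; cv2.imwrite('pics/g2.png',cv2.resize(c,(0,0),fx=6,fy=6,interpolation=cv2.INTER_CUBIC))
E
```

```text
clock: 4.53
eef_pos: [599.8, -209.3, 127.7]
tcp_rot: [3.141, -0.0, -3.141]
contact_force: [-1.0, 0.2, 0.1]
opening: 0.531
grasp_force: 25.7
[ 600.02132927 -209.44818433  127.95899278]
177 183
42 [ 604.84626583 -215.77536051  131.79447619] [ 584.267084   -232.83597151  127.64537962] [ 624.37853171 -186.65005417  134.56400907] 132.13802674971896
```

View pics/g2.png

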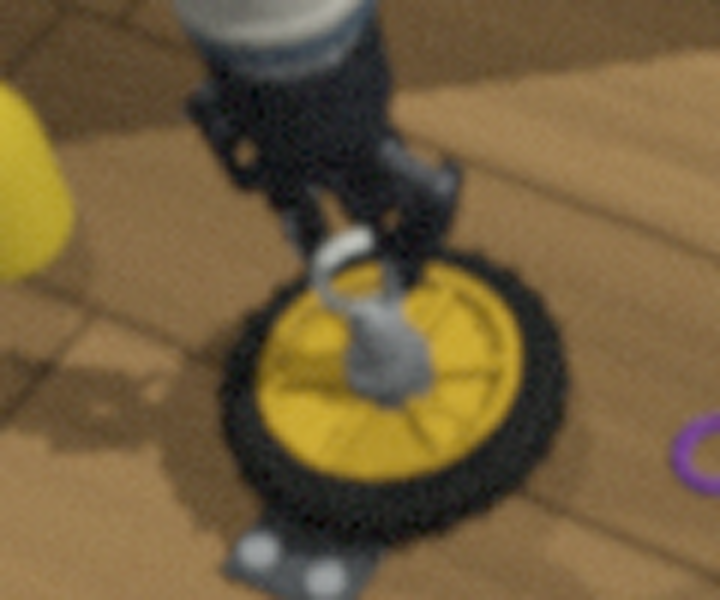

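The washer hangs above the axle with its top at z≈132 (TCP + 4.5 mm). Next I'll lower it over the taper.

```bash
python3 -m creep '0 0 0 0.0008 -0.0006 0.012 140;0 0 0 0.0008 -0.0006 0.025 140;0 0 0 0.0008 -0.0006 0.035 140;0 0 0 0.0008 -0.0006 0.042 140;0 0 0 0.0008 -0.0006 0.042 140'; python3 -m creep '0 0 0 0 0 0.008 140;0 0 0 0 0 0.016 140;0 0 0 0 0 0.021 140;0 0 0 0 0 0.021 140'
```

```text
clock: 5.25
eef_pos: [598.8, -210.5, 84.7]
tcp_rot: [3.141, -0.001, 3.142]
contact_force: [-0.2, -0.2, -0.7]
opening: 0.526
grasp_force: 25.7
clock: 5.75
eef_pos: [598.9, -210.5, 64.0]
tcp_rot: [3.141, -0.001, 3.142]
contact_force: [-0.7, -0.1, -1.0]
opening: 0.53
grasp_force: 25.7
```

```bash
python3 -m creep '0 0 0 0 0 0.0025 140;0 0 0 0 0 0.003 140;0 0 0 0 0 0.003 110;0 0 0 0 0 0.003 80;0 0 0 0 0 0.003 60;0 0 0 0 0 -0.02 40;0 0 0 0 0 -0.08 0;0 0 0 0 0 -0.12 0'
python3 - <<'E'
from h import *
f=dict(np.load('top.npz')); w=cloud(f); K,T=f['K'],f['world_from_camera']
def at(u,v,z):
    d=T[:3,:3]@np.array([(u-K[0,2])/K[0,0],-(v-K[1,2])/K[1,1],-1]); return T[:3,3]+d*(z-T[2,3])/d[2]
im=f['img']; c=cv2.cvtColor(im,cv2.COLOR_RGB2LAB)[205:234,229:260].astype(float)
b=c[...,2]; print(np.percentile(b,[5,50,80,95]))
m=b>np.percentile(b,50)+8
v,u=np.nonzero(m); e=cv2.fitEllipse(np.stack([u,v],1).astype(np.float32)); print(m.sum(),e)
print(at(229+u.mean(),205+v.mean(),4),at(229+e[0][0],205+e[0][1],4), at(229+(u.min()+u.max())/2,205+(v.min()+v.max())/2,4))
print('\n'.join(''.join('#' if x else '.' for x in r) for r in m))
E
```

```text
clock: 6.75
eef_pos: [599.8, -210.8, 187.0]
tcp_rot: [-3.141, 0.002, 3.142]
contact_force: [0.0, 0.2, 0.5]
opening: 0.995
grasp_force: 0.0
[156. 161. 167. 185.]
139 ((14.449749946594238, 14.240411758422852), (14.358384132385254, 14.467241287231445), 154.84474182128906)
[448.55945794  48.58687183   4.        ] [448.19664239  48.60731837   4.        ] [448.85847868  49.92840849   4.        ]
...............................
...............................
...............................
...............................
...............................
...............................
.............###...............
...........########............
.........############..........
........##############.........
........####......####.........
.......####........####........
.......###.........####........
.......###..........###........
......####..........###........
.......###..........###........
.......###..........###........
.......####........####........
.......####........####........
........#####....#####.........
.........############..........
..........##########...........
............######.............
...............................
...............................
...............................
...............................
...............................
...............................
```

```bash
python3 -m creep '0 0 0 0.03 0.05 0 0;0 0 0 0.06 0.10 0 0;0 0 0 0.09 0.15 0 0;0 0 0 0.12 0.205 0.03 0;0 0 0 0.14 0.245 0.08 0;0 0 0 0.150 0.2592 0.125 0;0 0 0 0.150 0.2592 0.125 0;0 0 0 0.150 0.2592 0.125 0'
python3 - <<'E'
from h import *
f=shot('scene'); w=cloud(f); im=f['img']; hsv=cv2.cvtColor(im,cv2.COLOR_RGB2HSV).astype(int)
m=(abs(w[...,0]-599)<30)&(abs(w[...,1]+210)<30)&(w[...,2]>55)&(w[...,2]<75)&(hsv[...,1]<60)&(hsv[...,2]>110)
p=w[m]; print(len(p),p.mean(0),np.ptp(p,0),np.percentile(p[:,2],[5,25,50,75,95])); print(r.sense()['eef_pos'])
cv2.imwrite('pics/g3.png',cv2.resize(im[160:240,140:240,::-1],(0,0),fx=6,fy=6,interpolation=cv2.INTER_CUBIC))
E
```

```text
clock: 7.75
eef_pos: [450.6, 48.4, 60.6]
tcp_rot: [-3.142, 0.001, -3.141]
contact_force: [0.5, -0.1, 0.8]
opening: 1.003
grasp_force: 0.0
88 [ 608.73927063 -204.95102244   63.81082537] [45.26607112 45.71954881 12.41984366] [58.59845604 62.73646062 64.23396257 65.53746838 67.03326775]
[451.28810154  48.16435993  61.08106977]
```

View pics/g3.png

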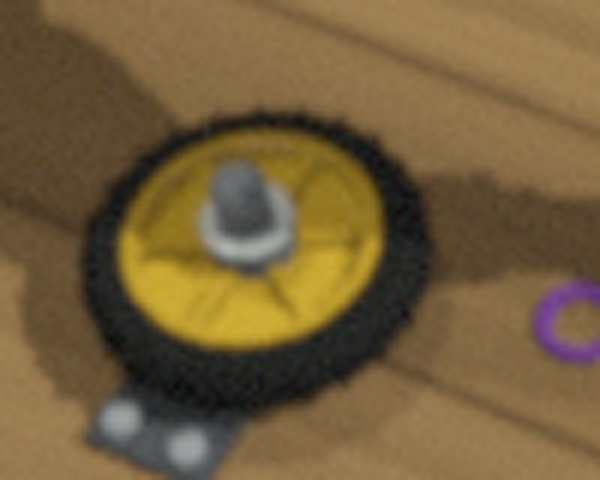

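The nylon washer lies flat on the hub, around the axle foot at crop (248,225). Next is the brass washer.

```bash
python3 -m creep '0 0 0 0.001 0 0.03 0;0 0 0 0.001 0 0.05 0;0 0 0 0.001 0 0.0605 0;0 0 0 0.001 0 0.0605 0;0 0 0 0.001 0 0.0605 80;0 0 0 0.001 0 0.0605 140;0 0 0 0.001 0 0.0605 140;0 0 0 0.001 0 0.0605 140' 30;  python3 -m creep '0 0 0 0 0 -0.04 140;0 0 0 0 0 -0.10 140;0 0 0 0 0 -0.145 140;0 0 0 0 0 -0.145 140;0 0 0 0 0 -0.145 140'
```

```text
clock: 8.8
eef_pos: [448.9, 48.6, 0.1]
tcp_rot: [3.142, 0.001, 3.142]
contact_force: [-2.2, -1.0, 12.9]
opening: 0.531
grasp_force: 28.6
clock: 9.43
eef_pos: [447.8, 48.6, 143.7]
tcp_rot: [-3.142, -0.0, -3.142]
contact_force: [0.3, 1.0, -1.3]
opening: 0.53
grasp_force: 30.8
```

```bash
python3 -m creep '0 0 0 -0.03 -0.05 0 140;0 0 0 -0.06 -0.10 0 140;0 0 0 -0.09 -0.15 0 140;0 0 0 -0.12 -0.205 0 140;0 0 0 -0.14 -0.245 0 140;0 0 0 -0.1508 -0.259 0.01 140;0 0 0 -0.1508 -0.259 0.018 140;0 0 0 -0.1508 -0.259 0.018 140'
python3 -m creep '0 0 0 0 0 0 140;0 0 0 0 0 0 140'
```

```text
clock: 10.42
eef_pos: [597.2, -208.7, 124.0]
tcp_rot: [3.14, -0.004, -3.141]
contact_force: [-0.1, -0.3, 0.2]
opening: 0.524
grasp_force: 30.9
clock: 10.68
eef_pos: [599.1, -209.6, 126.6]
tcp_rot: [-3.141, 0.001, -3.141]
contact_force: [-0.8, -0.7, -0.4]
opening: 0.53
grasp_force: 30.9
```

```bash
python3 -m creep '0 0 0 0.0002 -0.0008 0.012 140;0 0 0 0.0002 -0.0008 0.025 140;0 0 0 0.0002 -0.0008 0.035 140;0 0 0 0.0002 -0.0008 0.045 140;0 0 0 0.0002 -0.0008 0.053 140;0 0 0 0.0002 -0.0008 0.0585 140;0 0 0 0.0002 -0.0008 0.0585 140'
```

```text
clock: 11.55
eef_pos: [598.6, -211.2, 67.1]
tcp_rot: [3.141, -0.001, 3.142]
contact_force: [0.0, 0.7, -0.8]
opening: 0.528
grasp_force: 30.9
```

```bash
python3 -m creep '0 0 0 0 0 0.001 140;0 0 0 0 0 0.002 140;0 0 0 0 0 0.002 110;0 0 0 0 0 0.002 80;0 0 0 0 0 0.002 60;0 0 0 0 0 -0.02 40;0 0 0 0 0 -0.08 0;0 0 0 0 0 -0.12 0'
python3 - <<'E'
from h import *
f=shot('top'); im=f['img']; K,T=f['K'],f['world_from_camera']; W=cloud(f)
hsv=cv2.cvtColor(im,cv2.COLOR_RGB2HSV).astype(int)
m=(hsv[...,1]>150)&((hsv[...,0]<8)|(hsv[...,0]>172)); m[:140]=0;m[240:]=0;m[:,:155]=0;m[:,225:]=0
v,u=np.nonzero(m)
def at(u,v,z):
    d=T[:3,:3]@np.array([(u-K[0,2])/K[0,0],-(v-K[1,2])/K[1,1],-np.ones_like(u,float)]if np.ndim(u) else [(u-K[0,2])/K[0,0],-(v-K[1,2])/K[1,1],-1]); return (T[:3,3][:,None]+d*(z-T[2,3])/d[2]).T if np.ndim(u) else T[:3,3]+d*(z-T[2,3])/d[2]
P=at(u.astype(float),v.astype(float),36)[:,:2]; n,l=cv2.connectedComponents(m.astype(np.uint8)); lab=l[v,u]
L=[]
for k in range(1,n):
    q=P[lab==k]
    if len(q)<40: continue
    c=q.mean(0); U,S,Vt=np.linalg.svd(q-c); d=Vt[0]*np.sign(Vt[0][0]); t=(q-c)@d
    print(len(q),'c',c.round(1),'ang',np.arctan2(d[1],d[0]).round(3),'t',t.min().round(1),t.max().round(1),'std perp',((q-c)@Vt[1]).std().round(2),'z',np.nanmedian(W[v[lab==k],u[lab==k],2]).round(1)); L.append((c,d))
(a,da),(b,db)=L; bis=da+db; bis/=np.linalg.norm(bis); nrm=np.array([-bis[1],bis[0]]); print('yaw',np.arctan2(bis[1],bis[0]))
for s in range(480,545,5):
    pa=a+da*(s-a[0])/da[0]; pb=b+db*(s-b[0])/db[0]; print(s,((pa+pb)/2).round(1),round(abs((pa-pb)@nrm),1))
for k in (195,205): pass
s=hsv; g=(hsv[...,1]<60)&(np.arange(384)[:,None]>140)&(np.arange(384)[:,None]<160)&(np.arange(512)>172)&(np.arange(512)<198); print('ringpix',np.nonzero(g)[1].mean(),np.nonzero(g)[0].min(),np.nonzero(g)[0].max(),np.nonzero(g)[1].min(),np.nonzero(g)[1].max()); 
for vv in (146,147): print(at(185.,float(vv),4))
E
```

```text
clock: 12.55
eef_pos: [599.4, -211.4, 190.0]
tcp_rot: [-3.141, 0.002, -3.142]
contact_force: [0.3, 0.0, 0.2]
opening: 0.996
grasp_force: 0.0
142 c [489.9 173.4] ang 0.345 t -50.2 54.0 std perp 3.17 z 36.7
147 c [481.2 242.9] ang -0.118 t -50.0 52.7 std perp 3.3 z 36.5
yaw 0.11309900548818522
480 [480.  206.5] 72.7
485 [485.  207.1] 70.3
490 [490.  207.7] 68.0
495 [495.  208.3] 65.6
500 [500.  208.9] 63.2
505 [505.  209.5] 60.8
510 [510.  210.1] 58.5
515 [515.  210.7] 56.1
520 [520.  211.3] 53.7
525 [525.  211.9] 51.3
530 [530.  212.5] 49.0
535 [535.  213.1] 46.6
540 [540.  213.7] 44.2
ringpix 184.67307692307693 146 159 179 191
[659.71812752 227.3208782    4.        ]
[656.7108911  227.18454202   4.        ]
```

```bash
python3 -m creep '0 0 -2 0.01 0.05 0 0;0 0 -6.6 0.02 0.1 0 0;0 0 -6.6 0.03 0.16 0 0;0 0 -6.6 0.042 0.22 0 0;0 0 -6.6 0.055 0.28 0 0;0 0 -6.6 0.067 0.34 0 0;0 0 -6.6 0.078 0.39 0.03 0;0 0 -6.6 0.0839 0.4222 0.08 0'
python3 -m creep '0 0 0 0 0 0 0;0 0 0 0 0 0 0;0 0 0 0 0 0 0'
python3 - <<'E'
from h import *
f=shot('scene'); w=cloud(f); im=f['img']; hsv=cv2.cvtColor(im,cv2.COLOR_RGB2HSV).astype(int)
rr=np.hypot(w[...,0]-599,w[...,1]+210.5)
m=(rr<23)&(rr>16)&(w[...,2]>55)&(w[...,2]<85)
p=w[m]; print(len(p),p.mean(0),np.percentile(p[:,2],[5,25,50,75,95]))
for q in ((1,1),(1,-1),(-1,1),(-1,-1)):
    k=((p[:,0]-599)*q[0]>0)&((p[:,1]+210.5)*q[1]>0); print(q,k.sum(),np.median(p[k,2]) if k.any() else 0)
s=r.sense(); print(s['eef_pos'],s['tcp_rot'],s['qpos'])
cv2.imwrite('pics/g4.png',np.hstack([cv2.resize(im[170:230,155:215,::-1],(400,400),interpolation=cv2.INTER_CUBIC),cv2.resize(im[170:290,260:380,::-1],(400,400),interpolation=cv2.INTER_CUBIC)]))
E
```

```text
clock: 13.6
eef_pos: [515.9, 213.9, 108.3]
tcp_rot: [3.14, 0.005, -3.025]
contact_force: [1.0, 1.0, -0.1]
opening: 0.998
grasp_force: 0.0
clock: 13.98
eef_pos: [516.3, 210.4, 109.0]
tcp_rot: [3.141, 0.002, -3.028]
contact_force: [-0.4, -0.6, -0.1]
opening: 0.999
grasp_force: 0.0
59 [ 606.60635264 -203.41563247   69.26032908] [61.16167987 67.03015283 68.9332633  70.61388326 83.14793119]
(1, 1) 30 68.77668270507036
(1, -1) 16 69.39780802542168
(-1, 1) 12 68.04478516918459
(-1, -1) 1 69.66146611887109
[516.19214246 210.3766114  108.96392782] [ 3.14103847e+00  2.43766411e-03 -3.02772200e+00] [ 3.84383335e-01  3.96783406e-01  1.88322682e+00 -1.54998916e-04
  8.59085327e-01 -1.30018324e+00]
```

View pics/g4.png

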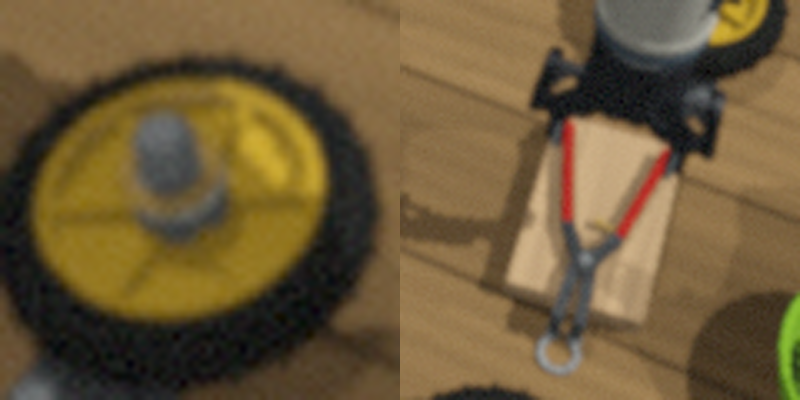

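The brass washer lies flat on the nylon one at z≈69–70, left crop (180,200). The gripper straddles the pliers' handles, in the right crop. Next I'll lower.

```bash
python3 -m creep '0 0 0 0 0.0004 0.03 0;0 0 0 0 0.0004 0.055 0;0 0 0 0 0.0004 0.07 0;0 0 0 0 0.0004 0.078 0;0 0 0 0 0.0004 0.0825 0;0 0 0 0 0.0004 0.0825 0;0 0 0 0 0.0004 0.0825 0'
```

```text
clock: 14.9
eef_pos: [515.3, 211.6, 25.6]
tcp_rot: [3.141, 0.001, -3.026]
contact_force: [-0.6, 0.2, 0.9]
opening: 1.005
grasp_force: 0.0
```

```bash
python3 -m creep '0 0 0 0 0 -0.0005 40;0 0 0 0 0 -0.0005 60;0 0 0 0 0 -0.0005 80;0 0 0 0 0 -0.0005 100;0 0 0 0 0 -0.0005 120;0 0 0 0 0 -0.0005 140;0 0 0 0 0 -0.0005 160;0 0 0 0 0 -0.0005 180' 35; python3 -m creep '0 0 0 0 0 0 180;0 0 0 0 0 0 180;0 0 0 0 0 0 180;0 0 0 0 0 0 180'
```

```text
clock: 15.9
eef_pos: [516.6, 212.1, 27.5]
tcp_rot: [3.141, 0.004, -3.026]
contact_force: [-1.0, -0.4, 16.5]
opening: 0.45
grasp_force: 33.3
clock: 16.4
eef_pos: [516.6, 212.1, 27.4]
tcp_rot: [3.141, 0.004, -3.026]
contact_force: [-1.5, -0.1, 17.1]
opening: 0.452
grasp_force: 33.3
```

```bash
python3 -m creep '0 0 0 0 0 -0.01 180;0 0 0 0 0 -0.03 180;0 0 0 0 0 -0.06 180;0 0 0 0 0 -0.10 180;0 0 0 0 0 -0.125 180;0 0 0 0 0 -0.125 180;0 0 0 0 0 -0.125 180;0 0 0 0 0 -0.125 180'
python3 - <<'E'
from h import *
f=shot('top'); w=cloud(f); im=f['img']; s=r.sense(); print(s['eef_pos'],s['tcp_rot'],s['opening'],s['contact_force'],s['wrist_torque'])
f2=shot('scene'); w2=cloud(f2)
for ww in (w,w2):
    m=(ww[...,0]>600)&(ww[...,0]<690)&(abs(ww[...,1]-225)<45)&(ww[...,2]>90)&(ww[...,2]<160); p=ww[m]; print(len(p),p.min(0).round(1),p.max(0).round(1))
    for x in range(600,690,8):
        k=(p[:,0]>=x)&(p[:,0]<x+8)
        if k.any(): q=p[k]; print(x,k.sum(),q[:,1].min().round(1),q[:,1].max().round(1),np.median(q[:,2]).round(1))
def crop(f,c,h):
    K,T=f['K'],f['world_from_camera']; p=T[:3,:3].T@(np.array(c)-T[:3,3]); u=int(K[0,0]*p[0]/-p[2]+K[0,2]); v=int(-K[1,1]*p[1]/-p[2]+K[1,2]); print(u,v)
    return cv2.resize(f['img'][v-h:v+h,u-h:u+h,::-1],(400,400),interpolation=cv2.INTER_CUBIC)
cv2.imwrite('pics/g5.png',np.hstack([crop(f,(635,226,128),25),crop(f2,(610,226,128),40)]))
E
```

```text
clock: 17.4
eef_pos: [514.0, 211.0, 149.1]
tcp_rot: [-3.141, -0.002, -3.026]
contact_force: [0.7, -0.2, -2.5]
opening: 0.449
grasp_force: 36.2
[514.09517346 211.03737282 149.16775476] [-3.14093630e+00 -2.30202794e-03 -3.02639515e+00] 0.4515904193823157 [ 0.15565291 -0.35842695 -1.93445081] [-0.00034553  0.0565807  -0.03380494]
107 [600.1 194.5 116. ] [656.2 238.9 159.1]
600 15 198.3 209.2 156.2
608 16 197.2 206.8 156.4
616 20 195.5 205.1 151.1
624 15 194.5 203.0 154.0
632 2 201.3 201.6 124.1
640 11 201.9 237.1 123.0
648 27 207.7 238.9 120.9
656 1 221.4 221.4 120.6
241 [600.2 195.4 116. ] [660.9 249.1 159.2]
600 29 198.6 239.1 156.8
608 29 198.4 244.6 155.0
616 26 196.9 246.5 154.8
624 59 195.9 249.1 147.6
632 40 195.4 245.5 132.9
640 12 200.9 245.1 122.4
648 30 202.8 243.7 121.6
656 16 211.3 233.3 120.7
176 144
318 244
```

View pics/g5.png

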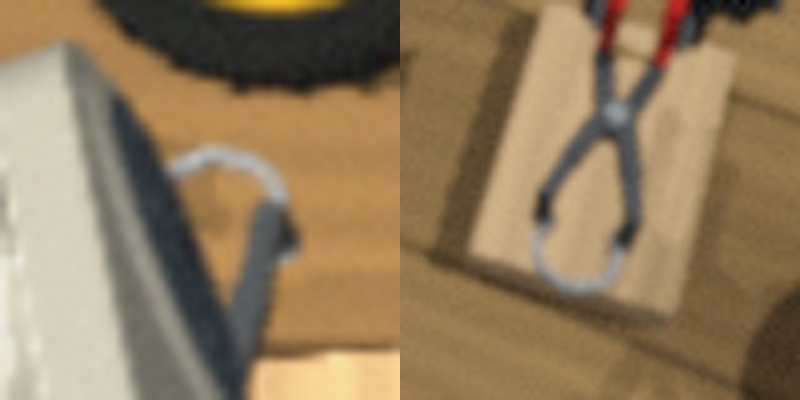

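```bash
cat > fit.py <<'E'
from h import *
from scipy.optimize import least_squares
f=dict(np.load('scene.npz')); w=cloud(f); im=f['img']; hsv=cv2.cvtColor(im,cv2.COLOR_RGB2HSV).astype(int)
s=r.sense(); t=s['eef_pos']; a=s['tcp_rot'][2]+np.pi; print('tcp',t.round(1),'yaw',round(a,4))
ax=np.array([np.cos(a),np.sin(a)]); n=np.array([-ax[1],ax[0]])
d=w[...,:2]-t[:2]; X=d@ax; Y=d@n; Z=w[...,2]-t[2]
def rep(nm,m):
    print(nm,m.sum(),'X',np.nanmin(X[m]).round(1),np.nanmax(X[m]).round(1),'Y',np.nanmin(Y[m]).round(1),np.nanmax(Y[m]).round(1),'Z',np.nanmedian(Z[m]).round(1))
lev=(X>15)&(X<112)&(abs(Y)<28)&(Z>-12)&(Z<22)&(hsv[...,1]<90)
red=(X>8)&(X<60)&(abs(Y)<30)&(Z>-12)&(Z<25)&(hsv[...,1]>150)&((hsv[...,0]<8)|(hsv[...,0]>172))
for x in range(10,120,10):
    for nm,m in (('red',red),('lev',lev)):
        k=m&(X>=x)&(X<x+10)
        if k.sum()>3: print(nm,x,k.sum(),'Y',Y[k].min().round(1),Y[k].max().round(1),'Z p80',np.percentile(Z[k],[50,80]).round(1))
rg=(X>112)&(X<160)&(abs(Y)<32)&(Z<-18)&(Z>-38)&(hsv[...,2]>115)&(hsv[...,1]<70)
rep('ring',rg)
x,y,z=X[rg],Y[rg],Z[rg]
fr=x>126
g=least_squares(lambda p:np.hypot(x[fr]-p[0],y[fr]-p[1])-p[2],[125,0,16],loss='soft_l1'); print('circle front',g.x.round(2))
A=np.c_[x,y,np.ones(len(x))]; c=np.linalg.lstsq(A,z,rcond=None)[0]; print('plane',c.round(3),'res',(A@c-z).std().round(2))
print('front tip p95',np.percentile(x,[90,95,100]).round(1),'rangeY',np.percentile(y,[2,98]).round(1))
E
python3 fit.py
```

```text
tcp [514.3 211.1 149.4] yaw 0.1152
red 10 15 Y -18.6 15.4 Z p80 [ 9.6 10.8]
red 20 6 Y -18.9 13.5 Z p80 [10.  10.3]
lev 20 9 Y -21.1 14.9 Z p80 [7.7 8.6]
lev 30 36 Y -20.4 16.3 Z p80 [7.5 8.8]
lev 40 29 Y -16.4 13.4 Z p80 [7.5 8.8]
lev 50 31 Y -14.3 10.4 Z p80 [7.9 8.9]
lev 60 38 Y -15.7 10.4 Z p80 [7.7 9.4]
lev 70 44 Y -18.5 13.0 Z p80 [7.2 8.7]
lev 80 40 Y -22.9 18.7 Z p80 [7.3 8.3]
lev 90 37 Y -23.9 20.4 Z p80 [6.3 7.5]
lev 100 31 Y -26.6 22.2 Z p80 [5.5 6.6]
lev 110 4 Y -22.8 22.7 Z p80 [6.2 7.4]
ring 80 X 112.5 147.1 Y -25.1 21.8 Z -27.1
circle front [122.61  -2.62  22.1 ]
plane [ -0.09   0.   -15.27] res 1.84
front tip p95 [144.3 145.5 147.1] rangeY [-24.6  19.6]
```

```bash
python3 -m creep '0 0 0 0.004 -0.020 0 180;0 0 0 0.012 -0.06 0 180;0 0 0 0.022 -0.105 0 180;0 0 0 0.031 -0.15 0 180;0 0 0 0.040 -0.195 0 180;0 0 0 0.049 -0.24 0 180;0 0 0 0.058 -0.285 0 180;0 0 0 0.067 -0.33 0 180'; python3 -m creep '0 0 0 0.008 -0.037 0 180;0 0 0 0.014 -0.065 0 180;0 0 0 0.0188 -0.085 0 180;0 0 0 0.0208 -0.0955 0 180;0 0 0 0.0208 -0.0986 0 180;0 0 0 0.0208 -0.0986 0 180;0 0 0 0.0208 -0.0986 0 180;0 0 0 0.0208 -0.0986 0 180'
python3 - <<'E'
from h import *
shot('scene'); shot('top')
E
python3 fit.py
cat >> fit.py <<'E'
k=rg&(X>128); A=np.c_[X[k],np.ones(k.sum())]; print('front z slope',np.linalg.lstsq(A,Z[k],rcond=None)[0], 'z by Y',[(np.median(Z[rg&(X>118)&(Y>=y)&(Y<y+8)]).round(1)) for y in (-26,-18,-10,-2,6,14)])
for nm in('scene','top'):
    f=dict(np.load(nm+'.npz')); w=cloud(f); rr=np.hypot(w[...,0]-599,w[...,1]+210.5); m=(rr<18)&(w[...,2]>90)&(w[...,2]<106); p=w[m]
    if len(p): print(nm,'axle top',len(p),((p.min(0)+p.max(0))/2).round(1),np.median(p,0).round(1))
E
echo; python3 fit.py | tail -3
```

```text
clock: 18.5
eef_pos: [485.2, -126.3, 150.3]
tcp_rot: [-3.142, -0.0, -3.027]
contact_force: [0.0, 0.2, -1.4]
opening: 0.448
grasp_force: 36.2
clock: 19.5
eef_pos: [477.0, -224.0, 150.5]
tcp_rot: [3.141, -0.0, -3.026]
contact_force: [-0.2, -0.6, -1.8]
opening: 0.448
grasp_force: 36.2
tcp [ 477.  -224.1  150.5] yaw 0.1157
red 10 14 Y -18.3 18.2 Z p80 [10.  11.1]
red 20 8 Y -17.2 18.4 Z p80 [10.2 11.1]
lev 20 7 Y -15.8 15.0 Z p80 [8.1 8.9]
lev 30 25 Y -16.2 17.0 Z p80 [ 8.2 10.2]
lev 40 31 Y -15.5 15.4 Z p80 [8.1 9.8]
lev 50 26 Y -13.3 12.3 Z p80 [7.7 9.2]
lev 60 27 Y -14.4 12.3 Z p80 [ 9.3 10.5]
lev 70 34 Y -17.1 15.6 Z p80 [7.1 8.6]
lev 80 33 Y -21.7 17.9 Z p80 [7.6 9. ]
lev 90 27 Y -22.8 19.0 Z p80 [6.4 7.9]
lev 100 26 Y -25.0 23.9 Z p80 [6. 8.]
lev 110 5 Y -25.1 24.9 Z p80 [7.5 7.8]
ring 48 X 118.8 147.6 Y -24.9 20.9 Z -26.8
circle front [124.88  -0.85  20.51]
plane [ -0.069  -0.019 -17.417] res 1.42
front tip p95 [144.9 145.7 147.6] rangeY [-24.4  19.8]

front z slope [ 8.02097623e-03 -2.82413323e+01] z by Y [np.float64(-26.1), np.float64(-27.1), np.float64(-26.9), np.float64(-28.1), np.float64(-26.9), np.float64(-26.4)]
scene axle top 44 [ 604.  -210.4   96.3] [ 608.4 -205.4   96.6]
top axle top 49 [ 599.9 -212.3   96.1] [ 602.  -212.3   98.4]
```

```bash
python3 -m creep '0 -0.6 0 0.0003 0 0 180;0 -1.2 0 0.0007 0 0 180;0 -1.2 0 0.0007 0 0 180;0 -1.2 0 0.0007 0 0 180'
python3 - <<'E'
from h import *
shot('scene'); shot('top')
E
python3 fit.py
python3 - <<'E'
from h import *
o=[]
for n,c in (('scene',(599,-210,110)),('top',(599,-210,110))):
    f=dict(np.load(n+'.npz')); K,T=f['K'],f['world_from_camera']; p=T[:3,:3].T@(np.array(c)-T[:3,3]); u=int(K[0,0]*p[0]/-p[2]+K[0,2]); v=int(-K[1,1]*p[1]/-p[2]+K[1,2])
    o.append(cv2.resize(f['img'][v-25:v+25,u-25:u+25,::-1],(400,400),interpolation=cv2.INTER_CUBIC))
cv2.imwrite('pics/g6.png',np.hstack(o))
E
```

```text
clock: 20.1
eef_pos: [476.2, -224.6, 150.6]
tcp_rot: [-3.142, 0.021, -3.027]
contact_force: [0.3, -0.8, -3.1]
opening: 0.455
grasp_force: 36.2
tcp [ 476.3 -224.6  150.5] yaw 0.115
red 10 16 Y -18.8 18.3 Z p80 [ 9.6 11.1]
red 20 4 Y 13.0 17.8 Z p80 [10.9 12.3]
lev 20 6 Y -17.7 11.7 Z p80 [ 8.6 10.7]
lev 30 30 Y -18.6 18.3 Z p80 [8.5 9.9]
lev 40 27 Y -16.8 13.7 Z p80 [ 8.7 10.1]
lev 50 25 Y -12.2 12.2 Z p80 [ 9.6 11.3]
lev 60 26 Y -16.9 12.8 Z p80 [10.5 12.4]
lev 70 32 Y -16.1 15.9 Z p80 [ 9.8 10.9]
lev 80 34 Y -22.5 18.9 Z p80 [ 9.8 11.3]
lev 90 27 Y -22.1 19.7 Z p80 [ 8.4 10. ]
lev 100 24 Y -25.0 23.5 Z p80 [7.9 9.2]
lev 110 7 Y -24.7 24.3 Z p80 [ 9.5 10.5]
ring 49 X 116.4 147.1 Y -24.1 21.7 Z -23.4
circle front [123.64  -1.64  21.83]
plane [-2.6000e-02 -1.0000e-03 -2.0071e+01] res 1.79
front tip p95 [144.2 146.  147.1] rangeY [-23.1  20. ]
front z slope [ 2.48229901e-02 -2.72003798e+01] z by Y [np.float64(-23.6), np.float64(-22.2), np.float64(-24.4), np.float64(-24.6), np.float64(-22.2), np.float64(-23.3)]
scene axle top 48 [ 605.1 -208.7   96.3] [ 608.7 -206.1   96.8]
top axle top 48 [ 600.  -212.9   97.4] [ 601.9 -213.5   98.3]
```

```bash
python3 -m creep '0 0 0 0 0.0003 0.006 180;0 0 0 0 0.0003 0.012 180;0 0 0 0 0.0003 0.018 180;0 0 0 0 0.0003 0.024 180;0 0 0 0 0.0003 0.030 180;0 0 0 0 0.0003 0.030 180'
```

```text
clock: 20.95
eef_pos: [476.5, -224.0, 119.9]
tcp_rot: [3.141, 0.02, -3.027]
contact_force: [-1.3, 0.5, -1.5]
opening: 0.45
grasp_force: 36.2
```

```bash
python3 -m creep '0 0 0 0 0 0.004 180;0 0 0 0 0 0.008 180;0 0 0 0 0 0.012 180;0 0 0 0 0 0.016 180;0 0 0 0 0 0.016 180;0 0 0 0 0 0.016 180'
python3 - <<'E'
from h import *
shot('scene')
E
python3 fit.py | egrep 'tcp|lev|red|ring|front|plane'
```

```text
clock: 21.7
eef_pos: [477.2, -224.2, 104.6]
tcp_rot: [-3.142, 0.021, -3.026]
contact_force: [0.6, -0.9, -2.3]
opening: 0.446
grasp_force: 36.2
tcp [ 477.2 -224.2  104.6] yaw 0.1151
red 10 13 Y -20.4 16.8 Z p80 [10.  11.5]
red 20 9 Y -19.2 19.3 Z p80 [ 9.8 11.6]
lev 20 8 Y -18.3 17.1 Z p80 [ 9.5 10.2]
lev 30 23 Y -20.4 16.3 Z p80 [ 9.2 10.2]
lev 40 26 Y -15.5 15.2 Z p80 [ 9.  10.9]
lev 50 27 Y -14.4 13.5 Z p80 [ 9.4 10.7]
lev 60 23 Y -15.0 10.8 Z p80 [10.  11.7]
lev 70 35 Y -17.6 15.2 Z p80 [ 9.5 11.2]
lev 80 26 Y -24.2 18.0 Z p80 [8.3 9.5]
lev 90 33 Y -23.3 20.6 Z p80 [7.9 9.8]
lev 100 22 Y -25.7 22.3 Z p80 [8.5 9.6]
lev 110 4 Y -24.9 23.9 Z p80 [ 8.6 10.2]
ring 56 X 113.5 147.2 Y -19.8 21.6 Z -24.1
circle front [123.54  -2.6   21.15]
plane [ 7.3000e-02  2.7000e-02 -3.4726e+01] res 3.9
front tip p95 [144.8 146.  147.2] rangeY [-18.1  20.9]
front z slope [-0.14076195 -4.58270702] z by Y [np.float64(-22.4), np.float64(-24.8), np.float64(-24.6), np.float64(-25.0), np.float64(-22.5), np.float64(-24.1)]
```

```bash
python3 -m creep '0 0 0 0.0003 0 0.002 180;0 0 0 0.0006 0 0.0035 180;0 0 0 0.0006 0 0.005 180;0 0 0 0.0006 0 0.005 180;0 0 0 0.0006 0 0.005 180'; python3 -m creep '0 0 0 0 0 0.0007 180;0 0 0 0 0 0.0013 180;0 0 0 0 0 0.0013 180;0 0 0 0 0 0.0013 180'
```

```text
clock: 22.38
eef_pos: [476.7, -224.2, 99.5]
tcp_rot: [3.142, 0.021, -3.026]
contact_force: [1.3, -0.1, -2.0]
opening: 0.45
grasp_force: 36.2
clock: 22.88
eef_pos: [476.7, -224.2, 98.2]
tcp_rot: [3.142, 0.021, -3.026]
contact_force: [0.3, 0.4, -2.0]
opening: 0.45
grasp_force: 36.2
```

```bash
python3 -m creep '0 0 0 0 0 0.0005 180;0 0 0 0 0 0.001 180;0 0 0 0 0 0.001 180;0 0 0 0 0 0.001 180';python3 -m creep '0 0 0 0 0 0.0005 180;0 0 0 0 0 0.001 180;0 0 0 0 0 0.001 180;0 0 0 0 0 0.001 180'
python3 - <<'E'
from h import *
f=shot('scene')
E
python3 fit.py | egrep 'tcp|ring|front'
python3 - <<'E'
from h import *
o=[]
f=dict(np.load('scene.npz')); K,T=f['K'],f['world_from_camera']; p=T[:3,:3].T@(np.array((580,-213,75))-T[:3,3]); u=int(K[0,0]*p[0]/-p[2]+K[0,2]); v=int(-K[1,1]*p[1]/-p[2]+K[1,2])
cv2.imwrite('pics/g7.png',cv2.resize(f['img'][v-30:v+30,u-35:u+35,::-1],(700,600),interpolation=cv2.INTER_CUBIC))
E
```

```text
clock: 23.38
eef_pos: [476.7, -224.2, 97.2]
tcp_rot: [3.142, 0.021, -3.026]
contact_force: [-0.6, 1.4, -0.6]
opening: 0.449
grasp_force: 36.2
clock: 23.88
eef_pos: [476.7, -224.2, 96.2]
tcp_rot: [-3.142, 0.021, -3.026]
contact_force: [0.2, -0.0, -1.7]
opening: 0.453
grasp_force: 36.2
tcp [ 476.7 -224.2   96.2] yaw 0.1152
ring 66 X 112.5 149.4 Y -21.3 21.2 Z -24.9
circle front [125.35  -1.19  21.47]
front tip p95 [145.2 146.  149.4] rangeY [-18.3  20.5]
front z slope [  0.28992215 -66.53473923] z by Y [np.float64(-23.9), np.float64(-24.6), np.float64(-22.4), np.float64(-23.4), np.float64(-25.0), np.float64(-26.6)]
```

View pics/g7.png

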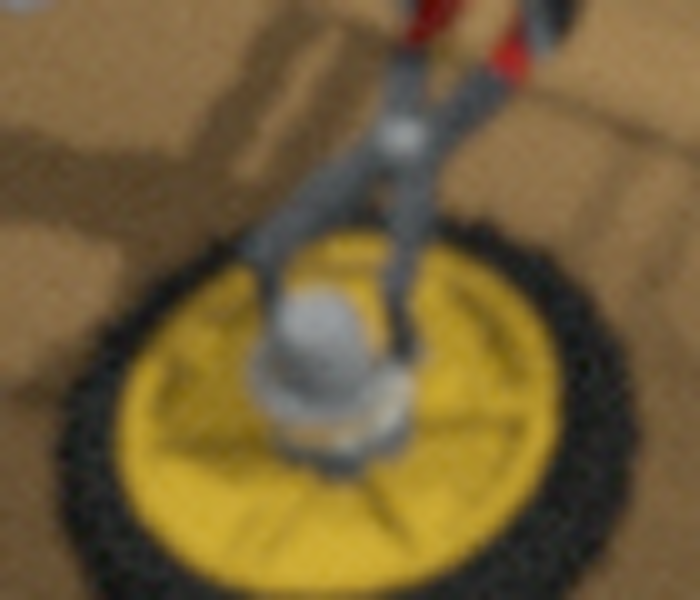

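The ring is round the axle, just above the brass washer, at picture (330,390). I'll feel for the washer now.

```bash
for i in 1; do python3 -m creep '0 0 0 0 0 0.0004 180;0 0 0 0 0 0.0007 180;0 0 0 0 0 0.0007 180;0 0 0 0 0 0.0007 180'; python3 -c "
from h import *
import numpy as np
a=[]
for i in range(4): r.grab_frame('top'); a.append(r.sense()['contact_force'])
print(np.mean(a,0),r.sense()['wrist_torque'])"; done
python3 -m creep '0 0 0 0 0 0.0004 180;0 0 0 0 0 0.0007 180;0 0 0 0 0 0.0007 180;0 0 0 0 0 0.0007 180'; python3 -c "
from h import *
a=[]
for i in range(4): r.grab_frame('top'); a.append(r.sense()['contact_force'])
print(np.mean(a,0),r.sense()['wrist_torque'])"
```

```text
clock: 24.42
eef_pos: [476.8, -224.2, 95.5]
tcp_rot: [-3.142, 0.021, -3.026]
contact_force: [-0.3, 0.1, -1.0]
opening: 0.45
grasp_force: 36.3
[-1.00937376 -0.06046109 -0.58287582] [-0.01720019  0.06691906 -0.00671573]
clock: 25.12
eef_pos: [476.8, -224.2, 94.8]
tcp_rot: [-3.142, 0.021, -3.026]
contact_force: [-0.0, 0.2, -0.1]
opening: 0.448
grasp_force: 36.3
[-0.98953476 -0.21627323  0.08837828] [ 0.01901615  0.02645413 -0.0201467 ]
```

```bash
python3 -m creep '0 0 0 0 0 -0.0006 180;0 0 0 0 0 -0.001 180;0 0 0 0 0 -0.001 180;0 0 0 0 0 -0.001 180;0 0 0 0 0 -0.001 180;0 0 0 0 0 -0.001 180'; python3 -c "
from h import *
a=[]
for i in range(6): r.grab_frame('top'); a.append(r.sense()['contact_force'])
shot('scene')
print(np.mean(a,0),r.sense()['wrist_torque'])"; python3 fit.py
```

```text
clock: 26.08
eef_pos: [476.8, -224.2, 95.8]
tcp_rot: [3.142, 0.021, -3.026]
contact_force: [0.3, -0.5, -1.8]
opening: 0.449
grasp_force: 36.2
[ 0.32233572  0.00431931 -1.52469341] [-0.01279721 -0.04329705  0.05349557]
tcp [ 476.7 -224.2   95.8] yaw 0.1151
red 10 15 Y -20.3 18.7 Z p80 [9.1 9.9]
red 20 4 Y -16.2 18.5 Z p80 [11.9 12. ]
lev 20 9 Y -20.0 17.8 Z p80 [8.9 9.4]
lev 30 24 Y -18.1 18.5 Z p80 [ 8.6 10.1]
lev 40 25 Y -17.7 13.0 Z p80 [ 8.9 10.8]
lev 50 21 Y -12.9 11.0 Z p80 [ 9.9 11.1]
lev 60 27 Y -16.3 12.4 Z p80 [10.9 12.7]
lev 70 31 Y -18.3 15.8 Z p80 [ 9.3 11.5]
lev 80 30 Y -21.1 19.3 Z p80 [10.2 11.7]
lev 90 26 Y -21.1 20.2 Z p80 [ 8.6 10.6]
lev 100 19 Y -25.6 21.3 Z p80 [ 9.6 10.6]
lev 110 4 Y -23.8 22.8 Z p80 [ 9.5 10. ]
ring 65 X 112.7 148.2 Y -21.6 21.4 Z -23.4
circle front [125.39  -1.36  21.52]
plane [  0.093  -0.115 -37.057] res 3.84
front tip p95 [146.1 146.9 148.2] rangeY [-20.5  21.2]
front z slope [  0.18159955 -50.30344744] z by Y [np.float64(-22.3), np.float64(-21.8), np.float64(-22.4), np.float64(-22.7), np.float64(-25.6), np.float64(-26.0)]
scene axle top 59 [ 604.  -210.    96.6] [ 606.6 -207.    98.3]
top axle top 48 [ 600.  -212.9   97.4] [ 601.9 -213.5   98.3]
```

The ring is at the washers with almost no load on it, the pliers are level, and the opening is steady at the stop (0.45). I'm handing in now.

```bash
python3 -c "
from rig import r
print(r.sign_off())"
```

```text
the job is handed in; nothing more can be done
None
```

I handed the job in at about 26 s: the nylon and brass washers are flat on the hub, and the fully spread ring is held level around the axle at the groove, by my measurements; the hand-in gave no verdict.

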